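Put the mixed-up casserole lids back on their own pots

ROBOT

A 7-joint arm with a two-finger parallel gripper is mounted at the origin on a cart in front of the work surface, level with it; the furniture and walls round the work are solid. World frame = base frame: x ahead of the robot, y to its left, z up, the work surface at z = 0. Lengths are in m, angles in rad, forces in N, time in s.
With the tool pointing down it reaches from about 0.425 to 0.875 m from the base axis. Payload 4.7 kg.
Tool frame: the origin (TCP) lies midway between the tips of the shut fingers; the grasp point (between the pads) lies 19 mm behind it; z points along the fingers, y is the line along which they close (so a half turn about z gives the same grasp; the last joint's range is limited). The gripper opens to 87 mm and grips with 3 to 60 N. Pads are 19 mm wide; open, the fingers measure 117 mm over their backs; the gripper's body (75 mm by 190 mm) begins 51 mm behind the grasp point.
Start: joints at [-1.321, 0.321, -0.07, 1.45, 0.023, 1.371, -0.057], TCP at [0.152, 0.632, 0.223] pointing down, gripper open.
Joint ranges: [-2.86, 2.86], [-0.3, 2.09], [-1.38, 1.24], [0.06, 2.45], [-1.56, 4.7], [0.09, 2.05], [-2.69, 2.69]. Speed limits (rad/s): [2.57, 2.57, 3.14, 3.14, 3.14, 3.14, 3.14].

INTERFACE

Orientations are given as a rotation vector (axis times angle).
In Python, from bench import ctrl gives the robot as it stands. The module is installed in compiled form; this text tells all that it offers.
- The arm moves only by the shell command python3 -m handwheel 'ROWS' [FORCE]. ROWS is JSON, a list of rows, each a list of 7 numbers: the finger opening in m, from 0 to 0.087, then the shift along the tool's x, y, z in m, then the turn, a rotation vector about the tool's x, y, z in degrees. A call has 1 to 12 rows; each row shifts and turns the commanded pose from where the row before left it, along the tool's axes as they then stand; what a row does not reach is not made up. A row lasts 1/8 s, in which the tool goes at most 62.5 mm and 10.7 degrees, less where a joint would pass 70% of its speed; a pose out of reach is approached as far as the arm can. A call is refused whole if a number of a shift passes 0.0625 or a number of a turn 10.7, either way. A call with a gripper value outside its range is refused whole. The fingers move at their own pace and stop on an object; FORCE is the grip in N (left out, the last holds). Time passes only in rows, so rows that do not move let the fingers close. It gives the time, the measured TCP pose, the force, the opening and the grip force at its end, in the units of the state.
- ctrl.get_state(): the state, without advancing time (a new reading comes with each control period).
- ctrl.get_image(name): name is "side" or "top" or "wrist"; returns (picture, depth): 480x640x3 uint8, blue, green, red; 480x640 float32, m along the optical axis (not along the pixel's ray), 0 where there is no reading.
- ctrl.camera_info(name): a dict with "intrinsics" (3x3 intrinsics, pixels), "R" (3x3) and "t" (3): a world point X has camera coordinates R X + t. Camera axes: x right, y down, z forward; pixel columns grow to the right and rows downward; lengths in m; the calibration is good to about 2 mm. The wrist camera is an equidistant fisheye: a pixel r from the principal point sees the ray r / f radians off the axis. A picture is of the moment at which its call begins: read the wrist's pose just before it. camera_info takes no time and is no camera call; for the wrist camera it gives the pose at the moment of the call.
- ctrl.close_job(): hands the job in; it is judged then, once.
The state is a dict: "time": time; "joint_positions": joint angles; "qd": joint speeds; "joint_torque": joint torques, N m; "position": TCP position; "tool_rot": TCP orientation; "ft_force": force on the tool from outside, world axes, zero at the start; "torque": the same for the moment, N m; "grip_width": opening from 0.0 (shut) to 1.0 (fully open); "grip_force": force on a finger pad.
Only numpy, scipy, OpenCV 4.12 (cv2) and the standard library are available. Lean on these libraries where they do the work, as an engineer would, in place of code of your own. Each camera call takes 0.05 s, during which the arm holds its last target. There are 200 camera calls.

TASK

The lids of the round, the oval and the square casserole have been mixed up, so that none of them closes. Set one lid down, right way up, on a free patch of the worktop to make room, then move the others over and finish with each lid closed on the pot of its own shape and colour, its plug down inside the mouth. Leave the pots and the other things standing where they are, and do not drop a lid or tip it over.

Things in the scene. Friction and masses are not known exactly. Their poses are not given: they have to be found in the camera images.
- pot_round: the round, dark red slippery enamel pot, white inside, outer 104 mm across, mouth 95 mm, 134 mm over the two handles, wall 4.5 mm, flat rim 58 mm high, about 0.9 kg, loose. Two loop handles at its -y and +y sides. Origin: centre of its underside, z up. Own lid closed: lid origin 48 mm above the pot's; a wrong lid stands on the rim, origin at 58 mm.
- pot_oval: the oval, dark blue slippery enamel pot, white inside, outer 78 mm (x) by 148 mm (y), mouth 69 by 139 mm, 178 mm over the two handles at its ends, wall 4.5 mm, flat rim 58 mm high, about 0.9 kg, loose. Two loop handles at its -y and +y sides. Origin: centre of its underside, z up. Own lid closed: lid origin 48 mm above the pot's; a wrong lid stands on the rim, origin at 58 mm.
- pot_square: the square, cream slippery enamel pot, white inside, with rounded corners, outer 108 by 108 mm, mouth 99 by 99 mm, 138 mm over the two handles, wall 4.5 mm, flat rim 58 mm high, about 0.9 kg, loose. Two loop handles at its -y and +y sides. Origin: centre of its underside, z up. Own lid closed: lid origin 48 mm above the pot's; a wrong lid stands on the rim, origin at 58 mm.
- lid_round: the round pot's dark red lid, flange 102 mm across, 0.19 kg. Tapered, self-centring plug, 10 mm deep: foot 76 mm, top 89 mm; fits at any yaw. Origin: centre of plug foot (0 when on the worktop), z up; flange underside 10, top 19 mm up. Steel bar handle over the centre: 12 mm round, along y, 32 mm long, axis 36 mm up; grip it across (along x).
- lid_oval: the oval pot's dark blue lid, flange 76 mm (x) by 146 mm (y), 0.19 kg. Tapered, self-centring plug, 10 mm deep: foot 50 by 120 mm, top 63 by 133 mm; fits with its y along the pot's y, either way. Origin: centre of plug foot (0 when on the worktop), z up; flange underside 10, top 19 mm up. Steel bar handle over the centre: 12 mm round, along y, 32 mm long, axis 36 mm up; grip it across (along x).
- lid_square: the square pot's cream lid, flange 106 mm square, 0.19 kg. Tapered, self-centring plug, 10 mm deep: foot 80 mm, top 93 mm; fits at four yaws a quarter turn apart. Origin: centre of plug foot (0 when on the worktop), z up; flange underside 10, top 19 mm up. Steel bar handle over the centre: 12 mm round, along y, 32 mm long, axis 36 mm up; grip it across (along x).
- cinnamon_jar: bystander: white spice jar with a dark brown cap, 44 mm across, 96 mm tall, loose. Origin: centre of its underside.
- spray_bottle: bystander: small clear atomiser bottle with a brown pump, 35 mm across, 122 mm tall, loose. Origin: centre of its underside.
- timer: bystander: red wind-up kitchen timer with a white dial, 65 mm across, 53 mm tall, loose. Origin: centre of its underside.
- butter: bystander: green and yellow packet of butter, 73 by 102 mm (x by y), 37 mm high, loose, at the left. Origin: centre of its underside.

How it is judged:
On the way:
1. one of the lids lies released, right way up, on the bare worktop (((height (world z) of lid_round below 0.005 m and angle between lid_round's own z axis and vertical below 0.1 rad and linear speed of lid_round below 0.02 m/s and contact force between lid_round and the fingers below 0.1 N) or (height (world z) of lid_oval below 0.005 m and angle between lid_oval's own z axis and vertical below 0.1 rad and linear speed of lid_oval below 0.02 m/s and contact force between lid_oval and the fingers below 0.1 N) or (height (world z) of lid_square below 0.005 m and angle between lid_square's own z axis and vertical below 0.1 rad and linear speed of lid_square below 0.02 m/s and contact force between lid_square and the fingers below 0.1 N))), for 0.2 s.
At the end, for the whole second after the job is handed in: Each lid is closed on the pot of its own shape: within 8 mm of the pot's centre, its plug down in the mouth (origin 44 to 51 mm above the pot's, 48 mm when fully closed), level within 0.08 rad, let go and at rest, the pots upright (horizontal distance between lid_round and pot_round below 0.008 m and z of lid_round in the frame of pot_round between 0.044 and 0.051 m and angle between each of lid_round, lid_oval, lid_square's own z axis and vertical below 0.08 rad and linear speed of each of lid_round, lid_oval, lid_square below 0.02 m/s and contact force between each of lid_round, lid_oval, lid_square and the fingers below 0.1 N and angle between each of pot_round, pot_oval, pot_square's own z axis and vertical below 0.05 rad and horizontal distance between lid_oval and pot_oval below 0.008 m and z of lid_oval in the frame of pot_oval between 0.044 and 0.051 m and horizontal distance between lid_square and pot_square below 0.008 m and z of lid_square in the frame of pot_square between 0.044 and 0.051 m); the robot touches nothing.
It fails at once if a pot is shifted more than 30 mm (distance of any of pot_round, pot_oval, pot_square from where it was at the start of the episode above 0.03 m).
It fails at once if a lid tips over (more than 0.6 rad) (angle between any of lid_round, lid_oval, lid_square's own z axis and vertical above 0.6 rad).
It fails at once if a lid is dropped from more than about 25 mm (out of the fingers and faster than 0.7 m/s) ((linear speed of lid_round above 0.7 m/s and contact force between lid_round and the fingers below 0.1 N) or (linear speed of lid_oval above 0.7 m/s and contact force between lid_oval and the fingers below 0.1 N) or (linear speed of lid_square above 0.7 m/s and contact force between lid_square and the fingers below 0.1 N)).
It fails at once if the jar, the bottle, the timer or the butter is shifted more than 25 mm (distance of any of cinnamon_jar, spray_bottle, timer, butter from where it was at the start of the episode above 0.025 m).
It fails at once if the jar, the bottle, the timer or the butter is knocked over (angle between any of cinnamon_jar, spray_bottle, timer, butter's own z axis and vertical above 0.3 rad).
It also fails if it takes over 109 s, if anything falls off the work surface, if the arm or the gripper's body presses on something with over 40 N, if the wrist force passes 120 N, or if a joint passes its speed limit or range.

## Working session

There is one attempt and no reset: what is moved stays moved. The work goes in short steps, Python scripts to look and compute and a shell command to move; the robot and the scene stay as the last step left them, time stands still between calls to the robot, and variables do not carry over. Pictures are saved under pics/ and viewed, at most 18 in all, crops included, and the job is handed in when it is done.

```bash
mkdir -p pics
python3 - <<'E'
from bench import ctrl
import cv2,numpy as np
s=ctrl.get_state();print({k:np.round(v,3) for k,v in s.items()})
for n in ("top","side"):
    i,d=ctrl.get_image(n);cv2.imwrite(f"pics/{n}0.png",i);np.save(f"pics/{n}0.npy",d)
    c=ctrl.camera_info(n);print(n,np.round(c["intrinsics"],1).tolist(),np.round(c["R"],3).tolist(),np.round(c["t"],3))
E
```

```text
{'time': np.float64(0.0), 'joint_positions': array([-1.321,  0.322, -0.07 ,  1.452,  0.023,  1.371, -0.057]), 'qd': array([ 0.001,  0.001,  0.   ,  0.001, -0.001, -0.   , -0.001]), 'joint_torque': array([-1.0000e-03, -4.9128e+01, -4.0400e-01, -3.1253e+01, -6.4000e-02,
        4.4000e-02,  0.0000e+00]), 'position': array([0.152, 0.631, 0.221]), 'tool_rot': array([-3.69e-01, -3.12e+00,  3.00e-03]), 'ft_force': array([ 0.511,  0.084, -0.552]), 'torque': array([-0.024,  0.012, -0.07 ]), 'grip_force': np.float64(0.0), 'grip_width': np.float64(1.0)}
top [[459.7, 0.0, 324.7], [0.0, 459.7, 227.5], [0.0, 0.0, 1.0]] [[0.009, -1.0, 0.003], [-0.99, -0.009, -0.144], [0.144, -0.001, -0.99]] [0.167 0.571 1.023]
side [[435.0, 0.0, 316.3], [0.0, 435.0, 240.2], [0.0, 0.0, 1.0]] [[0.802, -0.597, -0.018], [-0.347, -0.44, -0.828], [0.487, 0.67, -0.56]] [-0.345  0.338  0.546]
```

View pics/top0.png

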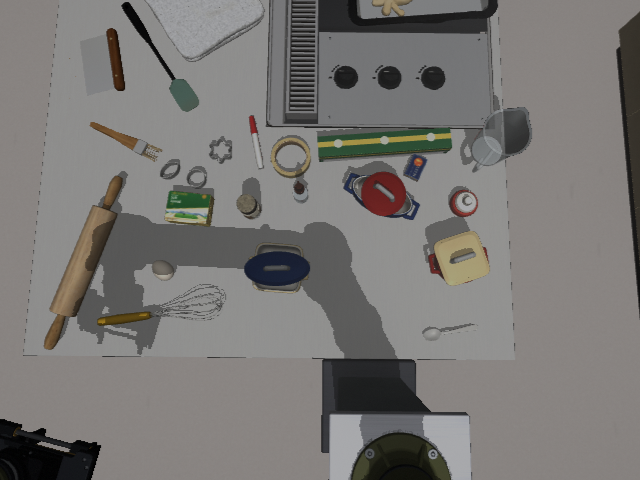

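View pics/side0.png

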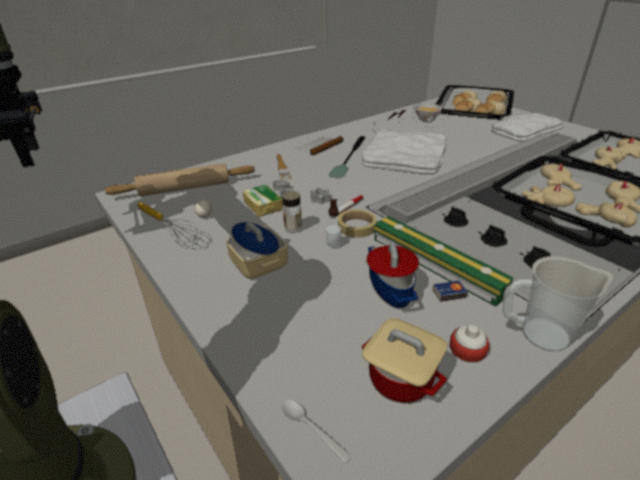

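The top view shows the oval lid on the square pot (~277,267), the round lid on the oval pot (~383,193) and the square lid on the round pot (~461,258). The free worktop is around (370,260).

```bash
cat > h.py <<'E'
from bench import ctrl
import numpy as np,cv2
from scipy.spatial.transform import Rotation as Ro
def at(n,u,v,z):
    c=ctrl.camera_info(n);K=np.array(c["intrinsics"]);R=np.array(c["R"]);t=np.array(c["t"])
    C=-R.T@t; p=[(u-K[0,2])/K[0,0],(v-K[1,2])/K[1,1]]
    r=np.array([*p,1.0])
    if n=="wrist":
        th=np.hypot(*p); r=np.array([*(np.array(p)*np.sin(th)/max(th,1e-9)),np.cos(th)])
    d=R.T@r
    return C+d*(z-C[2])/d[2]
def crop(n,src,u0,v0,w,h,k):
    i=cv2.imread(src)[v0:v0+h,u0:u0+w]; cv2.imwrite(n,cv2.resize(i,None,fx=k,fy=k,interpolation=cv2.INTER_CUBIC))
E
python3 - <<'E'
from h import *
crop("pics/c0.png","pics/top0.png",234,150,266,150,3)
d=np.load("pics/top0.npy")
c=ctrl.camera_info("top");K=c["intrinsics"];R=np.array(c["R"]);t=np.array(c["t"])
v,u=np.mgrid[:480,:640];X=np.stack([(u-K[0][2])/K[0][0]*d,(v-K[1][2])/K[1][1]*d,d],-1)
P=(X-t)@R; np.save("pics/P.npy",P)
for u,v in [(277,267),(383,193),(461,258),(370,260),(463,203),(370,300)]: print(u,v,P[v,u].round(3))
E
```

```text
277 267 [0.474 0.274 0.102]
383 193 [0.64  0.043 0.096]
461 258 [ 0.497 -0.124  0.101]
370 260 [0.498 0.063 0.001]
463 203 [ 0.629 -0.149  0.045]
370 300 [ 0.404  0.064 -0.001]
```

View pics/c0.png

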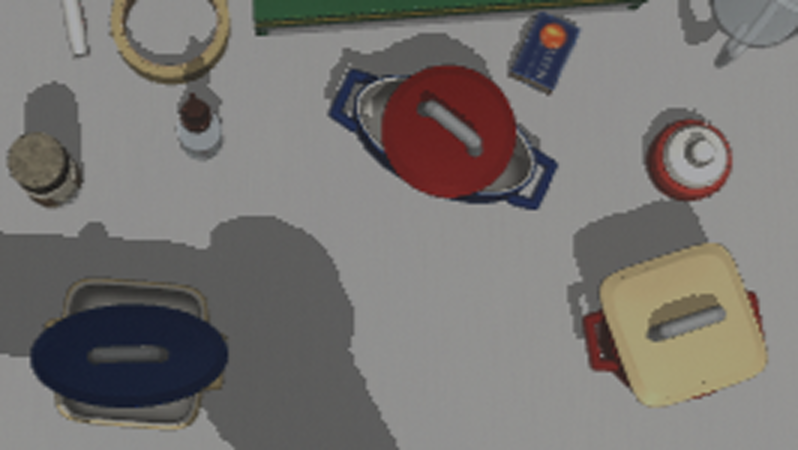

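The crop gives the lid bars: oval lid (90..167,353) running straight across, round lid (424,101)-(478,152), square lid (650,332)-(724,314). The square pot's rim runs roughly between corners (72,281) and (195,428).

Run:
```python
from h import *
P=np.load("pics/P.npy");d=np.load("pics/top0.npy")
def blob(u,v,w,lo,hi):
    q=P[v-w:v+w,u-w:u+w].reshape(-1,3); return q[(q[:,2]>lo)&(q[:,2]<hi)]
for n,u,v in (("ovallid@square",277,267),("roundlid@oval",383,193),("squarelid@round",461,258)):
    b=blob(u,v,38,.09,.112)
    print(n,"bar",len(b),b.mean(0).round(4),"rect",[np.round(x,4) for x in cv2.minAreaRect((b[:,:2]).astype(np.float32))])
    f=blob(u,v,38,.073,.084); r=cv2.minAreaRect(f[:,:2].astype(np.float32)); print("  flange",len(f),[np.round(x,4) for x in r])
    r=blob(u,v,45,.050,.064)
    print("  rim",len(r),[np.round(x,4) for x in cv2.minAreaRect(r[:,:2].astype(np.float32))],r.min(0).round(3),r.max(0).round(3))
for k in (((90,353),(167,353)),((424,101),(478,152)),((650,332),(724,314))):
    a,b=[at("top",234+x/3,150+y/3,.1) for x,y in k]; D=a-b
    print("px bar",((a+b)/2).round(4),np.linalg.norm(D).round(3),"yaw",np.degrees(np.arctan2(-D[0],D[1])).round(1))
```

```text
ovallid@square bar 135 [0.4726 0.277  0.0982] rect [array([0.4728, 0.2778]), array([0.0112, 0.0503]), np.float64(0.5774)]
  flange 1352 [array([0.4726, 0.2775]), array([0.075 , 0.1428]), np.float64(4.8695)]
  rim 311 [array([0.4756, 0.2779]), array([0.1078, 0.1094]), np.float64(86.7247)] [0.42  0.222 0.05 ] [0.531 0.334 0.064]
roundlid@oval bar 125 [0.6441 0.0404 0.0981] rect [array([0.6447, 0.0403]), array([0.0526, 0.0118]), np.float64(49.7252)]
  flange 1209 [array([0.644 , 0.0391]), array([0.0979, 0.1003]), np.float64(89.8043)]
  rim 264 [array([0.6777, 0.0366]), array([0.1618, 0.2096]), np.float64(0.5427)] [ 0.597 -0.067  0.05 ] [0.759 0.142 0.064]
squarelid@round bar 131 [ 0.4991 -0.1303  0.0985] rect [array([ 0.4996, -0.1317]), array([0.0116, 0.0515]), np.float64(18.7175)]
  flange 1798 [array([ 0.4997, -0.1322]), array([0.105 , 0.1069]), np.float64(18.7263)]
  rim 24 [array([ 0.4679, -0.1059]), array([0.1004, 0.0202]), np.float64(56.6407)] [ 0.446 -0.153  0.05 ] [ 0.502 -0.068  0.059]
px bar [0.4722 0.2743 0.1   ] 0.055 yaw 0.5
px bar [0.641  0.0407 0.1   ] 0.055 yaw -44.0
px bar [ 0.4975 -0.1285  0.1   ] 0.056 yaw 14.1
```

```bash
cat >> h.py <<'E'
def go(x,y,z,yaw):
    """print what it takes in tool axes: levelling ignored except reported; first turn, then shift"""
    s=ctrl.get_state();R=Ro.from_rotvec(s["tool_rot"]).as_matrix()
    a=np.degrees(np.arctan2(R[1,1],R[0,1])); tz=(a-yaw+90)%180-90
    tilt=np.degrees(np.cross(R[:,2],[0,0,-1]))@R
    R2=R@Ro.from_euler("z",tz,degrees=True).as_matrix()
    print("t %.2f pos"%s["time"],s["position"].round(4),"closing yaw %.1f q7 %.2f"%(a,s["joint_positions"][6]),"turn_z %.1f"%tz,"tilt xy",tilt[:2].round(2),
     "shift now",((np.array([x,y,z])-s["position"])@R).round(4),"after turn",((np.array([x,y,z])-s["position"])@R2).round(4),"F",s["ft_force"].round(1),"w %.1fmm gf %.1f"%(s["grip_width"]*87,s["grip_force"]))
E
python3 - <<'E'
from h import *
go(.4726,.2775,.14,.5)
E
```

```text
t 0.10 pos [0.1518 0.6315 0.2216] closing yaw 76.5 q7 -0.06 turn_z 76.0 tilt xy [-0.1  0. ] shift now [-0.3946 -0.2692  0.0821] after turn [-0.3567  0.3178  0.0821] F [-0.1 -0.3  1.1] w 87.3mm gf 0.0
```

```bash
python3 -m handwheel '[[0.06,0,0,0,0,0,9.5],[0.06,0,0,0,0,0,9.5],[0.06,0,0,0,0,0,9.5],[0.06,0,0,0,0,0,9.5],[0.06,0,0,0,0,0,9.5],[0.06,0,0,0,0,0,9.5],[0.06,0,0,0,0,0,9.5],[0.06,0,0,0,0,0,9.5]]' 30
python3 -m handwheel '[[0.06,-0.0357,0.0318,0,0,0,0],[0.06,-0.0357,0.0318,0,0,0,0],[0.06,-0.0357,0.0318,0,0,0,0],[0.06,-0.0357,0.0318,0,0,0,0],[0.06,-0.0357,0.0318,0,0,0,0],[0.06,-0.0357,0.0318,0,0,0,0],[0.06,-0.0357,0.0318,0,0,0,0],[0.06,-0.0357,0.0318,0,0,0,0],[0.06,-0.0357,0.0318,0,0,0,0],[0.06,-0.0357,0.0318,0,0,0,0],[0.06,0,0,0,0,0,0],[0.06,0,0,0,0,0,0]]'
python3 - <<'E'
from h import *
go(.4726,.2775,.081,.5)
E
```

```text
time: 1.1
position: [0.1518, 0.6317, 0.2219]
tool_rot: [2.218, 2.224, -0.001]
ft_force: [-0.5, -0.6, -0.4]
grip_width: 0.686
grip_force: 0.0
time: 2.6
position: [0.4723, 0.2782, 0.2222]
tool_rot: [-2.211, -2.231, 0.001]
ft_force: [-0.3, -0.0, 0.1]
grip_width: 0.686
grip_force: 0.0
t 2.60 pos [0.4723 0.2782 0.2222] closing yaw 0.5 q7 -0.53 turn_z 0.0 tilt xy [-0.06 -0.01] shift now [-0.0008  0.0005  0.1412] after turn [-0.0008  0.0005  0.1412] F [-0.3 -0.   0.1] w 59.7mm gf 0.0
```

```bash
python3 -m handwheel '[[0.06,0,0,0.035,0,0,0],[0.06,0,0,0.035,0,0,0],[0.06,0,0,0.035,0,0,0],[0.06,0,0,0.02,0,0,0],[0.06,0,0,0.015,0,0,0],[0.06,0,0,0,0,0,0],[0.06,0,0,0,0,0,0]]'
python3 - <<'E'
from h import *
go(.4726,.2775,.081,.5)
i,d=ctrl.get_image("side");cv2.imwrite("pics/side1.png",i);crop("pics/c1.png","pics/side1.png",160,150,200,150,4)
E
```

```text
time: 3.48
position: [0.4733, 0.2785, 0.0834]
tool_rot: [2.211, 2.232, 0.002]
ft_force: [-0.2, 1.1, 0.3]
grip_width: 0.69
grip_force: 0.0
t 3.48 pos [0.4733 0.2785 0.0834] closing yaw 0.5 q7 -0.48 turn_z 0.0 tilt xy [ 0.07 -0.06] shift now [-0.001  -0.0007  0.0024] after turn [-0.001  -0.0007  0.0024] F [-0.2  1.1  0.3] w 60.0mm gf 0.0
```

View pics/c1.png

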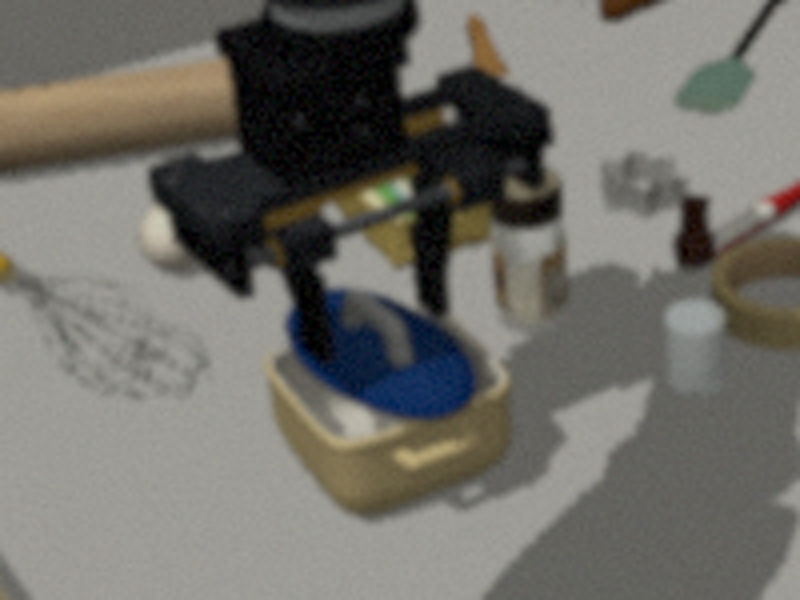

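The fingers straddle the bar (crop ~310,340 and 435,290), so I close and lift.

```bash
python3 -m handwheel '[[0.0,0,0,0.001,0,0,0],[0,0,0,0,0,0,0],[0,0,0,0,0,0,0],[0,0,0,0,0,0,0],[0,0,0,0,0,0,0],[0,0,0,0,0,0,0],[0,0,0,-0.015,0,0,0],[0,0,0,-0.03,0,0,0],[0,0,0,-0.03,0,0,0],[0,0,0,0,0,0,0],[0,0,0,0,0,0,0]]' 35
python3 - <<'E'
from h import *
go(.47,.065,.157,0)
P0=np.load("pics/P.npy")
i,d=ctrl.get_image("top");cv2.imwrite("pics/top1.png",i)
E
```

```text
time: 4.9
position: [0.4724, 0.2775, 0.156]
tool_rot: [-2.212, -2.231, 0.002]
ft_force: [-0.7, -1.3, -2.6]
grip_width: 0.123
grip_force: 34.9
t 4.90 pos [0.4724 0.2775 0.156 ] closing yaw 0.5 q7 -0.51 turn_z 0.5 tilt xy [-0.05  0.03] shift now [-0.2124 -0.0042 -0.0009] after turn [-0.2125 -0.0024 -0.0009] F [-0.7 -1.3 -2.6] w 10.7mm gf 34.9
```

```bash
python3 -m handwheel '[[0,-0.02,0,0,0,0,0],[0,-0.035,0,0,0,0,0],[0,-0.035,0,0,0,0,0],[0,-0.035,0,0,0,0,0],[0,-0.035,0,0,0,0,0],[0,-0.035,-0.004,0,0,0,0],[0,-0.0174,0,0,0,0,0],[0,0,0,0,0,0,0],[0,0,0,0,0,0,0]]'
python3 -m handwheel '[[0,0,0,0.03,0,0,0],[0,0,0,0.035,0,0,0],[0,0,0,0.035,0,0,0],[0,0,0,0.02,0,0,0],[0,0,0,0.006,0,0,0],[0,0,0,0,0,0,0],[0,0,0,0,0,0,0]]'
python3 - <<'E'
from h import *
go(.47,.065,.024,0.5)
E
```

```text
time: 6.08
position: [0.4707, 0.0667, 0.1564]
tool_rot: [-2.21, -2.232, -0.0]
ft_force: [0.1, 0.2, -1.7]
grip_width: 0.124
grip_force: 34.9
time: 6.95
position: [0.4717, 0.0659, 0.0315]
tool_rot: [2.211, 2.231, 0.003]
ft_force: [-0.1, -0.4, -1.8]
grip_width: 0.122
grip_force: 34.9
t 6.95 pos [0.4717 0.0659 0.0315] closing yaw 0.5 q7 -0.08 turn_z 0.0 tilt xy [ 0.11 -0.05] shift now [-0.0009 -0.0017  0.0075] after turn [-0.0009 -0.0017  0.0075] F [-0.1 -0.4 -1.8] w 10.6mm gf 34.9
```

```bash
python3 -m handwheel '[[0,0,0,0.003,0,0,0],[0,0,0,0.002,0,0,0],[0,0,0,0.002,0,0,0],[0,0,0,0,0,0,0],[0,0,0,0,0,0,0]]'
python3 -m handwheel '[[0,0,0,0.001,0,0,0],[0,0,0,0,0,0,0],[0,0,0,0,0,0,0]]'
```

```text
time: 7.58
position: [0.4708, 0.0653, 0.0235]
tool_rot: [2.212, 2.231, 0.0]
ft_force: [-0.1, 0.7, -2.9]
grip_width: 0.124
grip_force: 34.9
time: 7.95
position: [0.4708, 0.0654, 0.0235]
tool_rot: [-2.211, -2.23, -0.0]
ft_force: [-3.0, -0.5, 7.9]
grip_width: 0.124
grip_force: 34.9
```

Contact (+8 N), so I release, back off and look from above.

```bash
python3 -m handwheel '[[0.05,0,0,0,0,0,0],[0.05,0,0,0,0,0,0],[0.05,0,0,0,0,0,0],[0.05,0,0,0,0,0,0],[0.05,0,0,-0.03,0,0,0],[0.05,0,0,-0.06,0,0,0],[0.05,0,0,-0.06,0,0,0],[0.05,0,0,-0.04,0,0,0],[0.05,0,0,0,0,0,0],[0.05,0,0,0,0,0,0]]'
python3 - <<'E'
from h import *
go(.4997,-.132,.20,17)
i,d=ctrl.get_image("wrist");cv2.imwrite("pics/w1.png",i);np.save("pics/w1.npy",d)
i,d=ctrl.get_image("top");cv2.imwrite("pics/top2.png",i);crop("pics/c2.png","pics/top2.png",234,130,266,190,3)
E
```

```text
time: 9.2
position: [0.4702, 0.0653, 0.2117]
tool_rot: [-2.211, -2.231, 0.001]
ft_force: [-0.7, 0.3, -0.9]
grip_width: 0.572
grip_force: 0.0
t 9.20 pos [0.4702 0.0653 0.2117] closing yaw 0.5 q7 -0.22 turn_z -16.5 tilt xy [-0.06  0.01] shift now [-0.1975  0.0278  0.0117] after turn [-0.1973 -0.0294  0.0117] F [-0.7  0.3 -0.9] w 49.8mm gf 0.0
```

View pics/c2.png

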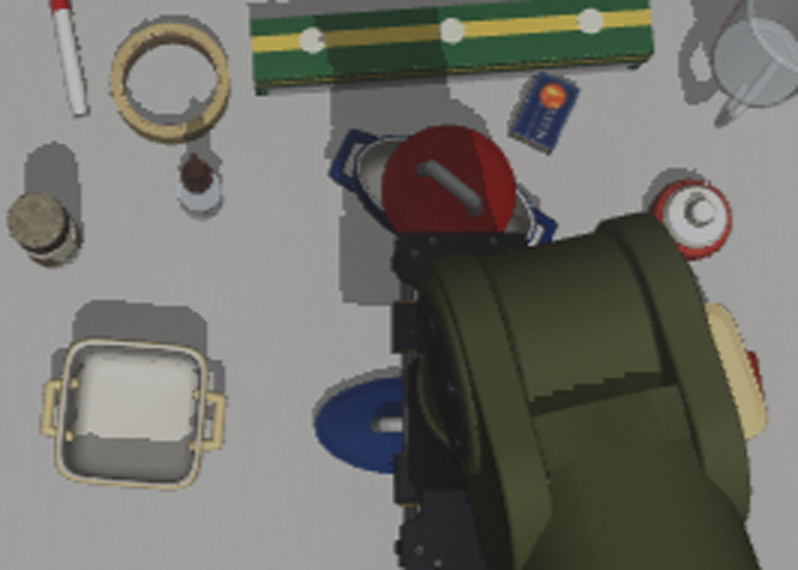

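View pics/w1.png

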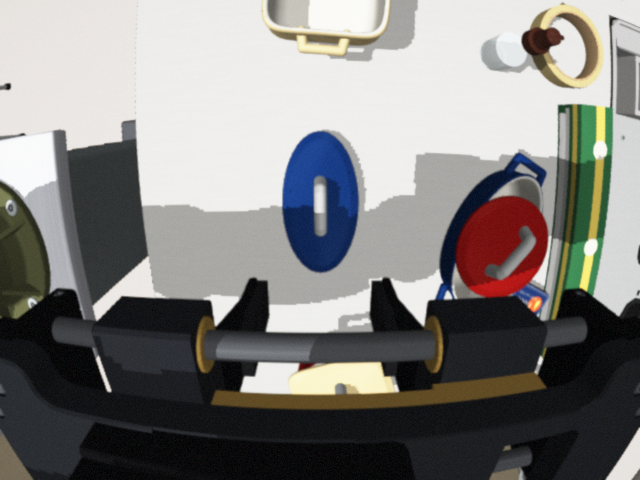

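The oval lid lies flat on the worktop (wrist view centre ~320,200). The square pot is now open: rim in the crop from (60,342) to (208,488), handles at (48,405) and (215,418).

```bash
cat >> h.py <<'E'
def cloud(d):
    c=ctrl.camera_info("top");K=c["intrinsics"];R=np.array(c["R"]);t=np.array(c["t"])
    v,u=np.mgrid[:480,:640];X=np.stack([(u-K[0][2])/K[0][0]*d,(v-K[1][2])/K[1][1]*d,d],-1)
    return (X-t)@R
E
python3 - <<'E'
from h import *
i,d=ctrl.get_image("top");P=cloud(d)
q=P[235:300,245:312].reshape(-1,3); r=q[(q[:,2]>.052)&(q[:,2]<.064)]
print(len(r),[np.round(x,4) for x in cv2.minAreaRect(r[:,:2].astype(np.float32))])
for k in (((48,405),(215,418)),):
    a,b=[at("top",234+x/3,130+y/3,.045) for x,y in k];D=a-b;print(((a+b)/2).round(4),np.degrees(np.arctan2(-D[0],D[1])).round(1),np.linalg.norm(D))
a=[at("top",234+x/3,130+y/3,.058) for x,y in ((60,342),(208,350),(202,489),(55,480))];print(np.mean(a,0).round(4))
go(.4997,-.132,.20,17)
E
```

```text
423 [array([0.4757, 0.2777]), array([0.1099, 0.1098]), np.float64(85.3407)]
[0.4765 0.2777 0.045 ] -3.9 0.1272742637877079
[0.4733 0.2765 0.058 ]
t 9.35 pos [0.4698 0.0651 0.211 ] closing yaw 0.5 q7 -0.22 turn_z -16.5 tilt xy [-0.15  0.07] shift now [-0.1973  0.0283  0.0111] after turn [-0.1972 -0.029   0.0111] F [ 0.3 -0.1 -0. ] w 50.0mm gf 0.0
```

```bash
python3 -m handwheel '[[0.06,0,0,0,0,0,-8.5],[0.06,0,0,0,0,0,-8.5],[0.06,-0.033,-0.005,0,0,0,0],[0.06,-0.033,-0.005,0,0,0,0],[0.06,-0.033,-0.005,0,0,0,0],[0.06,-0.033,-0.005,0,0,0,0],[0.06,-0.033,-0.005,0,0,0,0],[0.06,-0.032,-0.004,0,0,0,0],[0.06,0,0,0,0,0,0],[0.06,0,0,0,0,0,0]]'
python3 -m handwheel '[[0.06,0,0,0.035,0,0,0],[0.06,0,0,0.035,0,0,0],[0.06,0,0,0.03,0,0,0],[0.06,0,0,0.015,0,0,0],[0.06,0,0,0.013,0,0,0],[0.06,0,0,0,0,0,0],[0.06,0,0,0,0,0,0]]'
python3 - <<'E'
from h import *
go(.4997,-.132,.0815,17)
i,d=ctrl.get_image("wrist");cv2.imwrite("pics/w2.png",i)
E
```

```text
time: 10.6
position: [0.5018, -0.1304, 0.2117]
tool_rot: [-1.856, -2.532, 0.001]
ft_force: [0.7, 0.5, -0.3]
grip_width: 0.691
grip_force: 0.0
time: 11.48
position: [0.503, -0.1314, 0.0854]
tool_rot: [1.857, 2.532, 0.002]
ft_force: [0.2, 0.2, -0.9]
grip_width: 0.69
grip_force: 0.0
t 11.47 pos [ 0.503  -0.1314  0.0854] closing yaw 17.5 q7 0.67 turn_z 0.5 tilt xy [0.09 0.02] shift now [ 0.0004 -0.0034  0.0039] after turn [ 0.0004 -0.0034  0.0039] F [ 0.2  0.2 -0.9] w 60.0mm gf 0.0
```

View pics/w2.png

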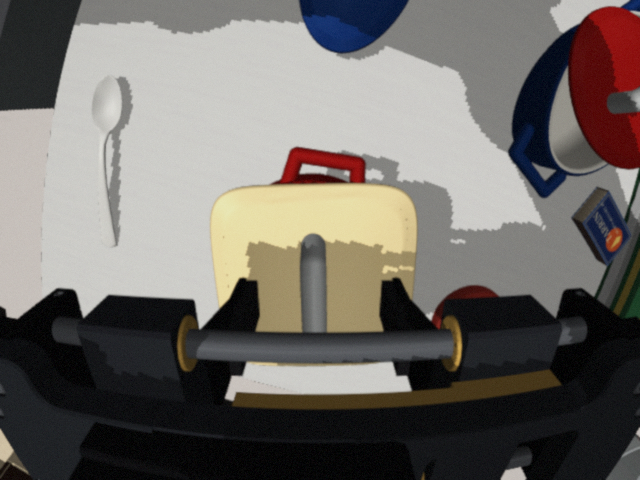

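Bar lies parallel between the fingers (313, 240-330), slightly left of centre; I correct by 3 mm, grip and lift.

```bash
python3 -m handwheel '[[0.06,0,-0.003,0.003,0,0,0],[0,0,0,0,0,0,0],[0,0,0,0,0,0,0],[0,0,0,0,0,0,0],[0,0,0,0,0,0,0],[0,0,0,0,0,0,0],[0,0,0,-0.015,0,0,0],[0,0,0,-0.03,0,0,0],[0,0,0,-0.045,0,0,0],[0,0,0,0,0,0,0],[0,0,0,0,0,0,0]]'
python3 - <<'E'
from h import *
go(.476,.2777,.17,-4.2)
i,d=ctrl.get_image("side");cv2.imwrite("pics/side2.png",i)
E
```

```text
time: 12.9
position: [0.4989, -0.1319, 0.1713]
tool_rot: [-1.857, -2.533, -0.0]
ft_force: [-1.0, 0.1, -3.3]
grip_width: 0.13
grip_force: 35.0
t 12.90 pos [ 0.4989 -0.1319  0.1713] closing yaw 17.5 q7 0.58 turn_z 21.7 tilt xy [-0.01 -0.05] shift now [0.3976 0.1013 0.0016] after turn [ 0.4068 -0.0529  0.0016] F [-1.   0.1 -3.3] w 11.3mm gf 35.0
```

View pics/side2.png

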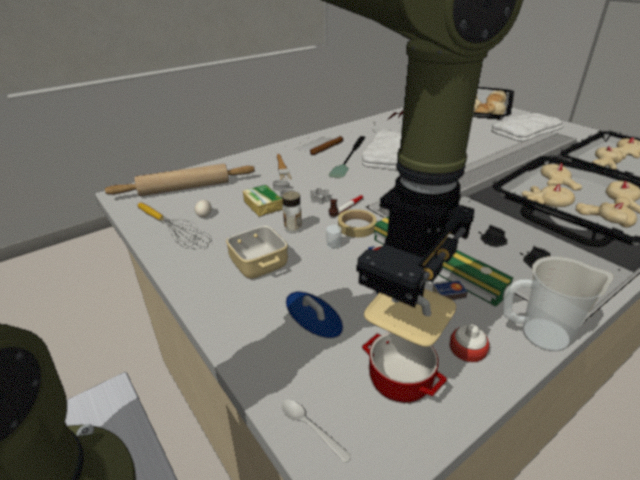

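```bash
python3 -m handwheel '[[0,0,0,0,0,0,7.2],[0,0,0,0,0,0,7.2],[0,0,0,0,0,0,7.3],[0,0.02,-0.003,0,0,0,0],[0,0.05,-0.006,0,0,0,0],[0,0.055,-0.007,0,0,0,0],[0,0.055,-0.007,0,0,0,0],[0,0.055,-0.007,0,0,0,0],[0,0.055,-0.007,0,0,0,0],[0,0.05,-0.006,0,0,0,0],[0,0.045,-0.006,0,0,0,0],[0,0.022,-0.004,0,0,0,0]]'
python3 -m handwheel '[[0,0,0,0,0,0,0],[0,0,0,0,0,0,0],[0,0,0,0,0,0,0]]'
python3 - <<'E'
from h import *
go(.476,.2777,.095,-4.2)
E
```

```text
time: 14.45
position: [0.4747, 0.2799, 0.1697]
tool_rot: [-2.298, -2.142, 0.005]
ft_force: [-0.7, -0.6, -2.9]
grip_width: 0.124
grip_force: 35.0
time: 14.82
position: [0.4771, 0.2755, 0.1716]
tool_rot: [2.305, 2.135, -0.0]
ft_force: [-0.5, 0.2, -2.0]
grip_width: 0.126
grip_force: 35.0
t 14.82 pos [0.4771 0.2755 0.1716] closing yaw -4.4 q7 -0.58 turn_z -0.2 tilt xy [0.   0.02] shift now [ 0.0021 -0.0012  0.0766] after turn [ 0.0021 -0.0012  0.0766] F [-0.5  0.2 -2. ] w 10.9mm gf 35.0
```

```bash
python3 -m handwheel '[[0,0.002,-0.001,0.02,0,0,0],[0,0,0,0.03,0,0,0],[0,0,0,0.022,0,0,0],[0,0,0,0,0,0,0],[0,0,0,0,0,0,0]]'
python3 -m handwheel '[[0,0,0,0.006,0,0,0],[0,0,0,0.006,0,0,0],[0,0,0,0.006,0,0,0],[0,0,0,0.004,0,0,0],[0,0,0,0,0,0,0],[0,0,0,0,0,0,0]]'
python3 - <<'E'
from h import *
go(.476,.2777,.0715,-4.2)
E
```

```text
time: 15.45
position: [0.4765, 0.2794, 0.1007]
tool_rot: [2.303, 2.137, 0.003]
ft_force: [-1.4, 0.5, -2.2]
grip_width: 0.126
grip_force: 35.0
time: 16.2
position: [0.4768, 0.2804, 0.0796]
tool_rot: [-2.301, -2.138, -0.004]
ft_force: [-1.5, -0.6, 10.0]
grip_width: 0.127
grip_force: 35.0
t 16.20 pos [0.4768 0.2804 0.0796] closing yaw -4.2 q7 -0.53 turn_z -0.0 tilt xy [ 0.1  -0.13] shift now [-0.0028 -0.0006  0.0081] after turn [-0.0028 -0.0006  0.0081] F [-1.5 -0.6 10. ] w 11.1mm gf 35.0
```

Run:
```python
from h import *
go(.476,.2777,.0715,-4.2)
i,d=ctrl.get_image("side");cv2.imwrite("pics/side3.png",i);crop("pics/c3.png","pics/side3.png",180,160,160,130,5)
i,d=ctrl.get_image("wrist");cv2.imwrite("pics/w3.png",i)
go(.476,.2777,.0715,-4.2)
```

```text
t 16.20 pos [0.4768 0.2804 0.0796] closing yaw -4.2 q7 -0.53 turn_z -0.0 tilt xy [ 0.1  -0.13] shift now [-0.0028 -0.0006  0.0081] after turn [-0.0028 -0.0006  0.0081] F [-1.5 -0.6 10. ] w 11.1mm gf 35.0
t 16.30 pos [0.4767 0.2804 0.0796] closing yaw -4.2 q7 -0.53 turn_z -0.0 tilt xy [ 0.1  -0.13] shift now [-0.0028 -0.0006  0.0081] after turn [-0.0028 -0.0006  0.0081] F [-1.8 -1.6  8.3] w 10.9mm gf 35.0
```

View pics/c3.png

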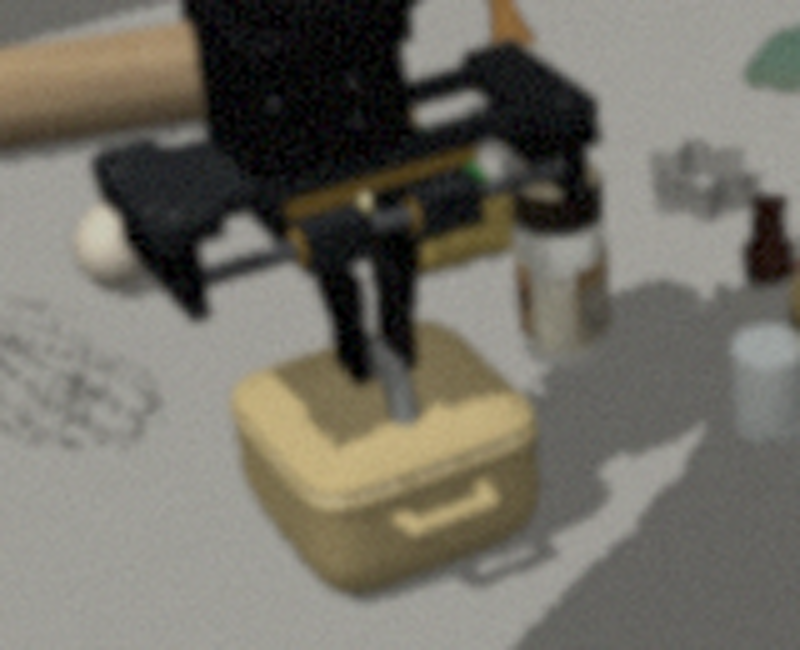

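View pics/w3.png

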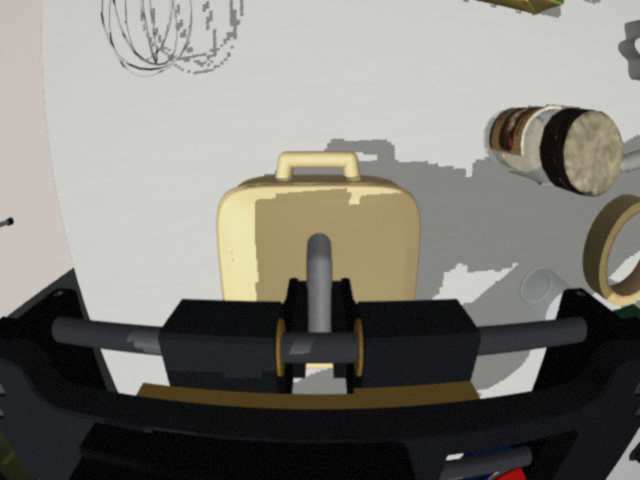

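The lid looks aligned and almost seated, but it rests early. I'll bring it back the 3 mm to the centre and go on down, watching the force.

```bash
python3 -m handwheel '[[0,-0.003,0,-0.001,0,0,0],[0,0,0,0,0,0,0],[0,0,0,0,0,0,0]]'
python3 -m handwheel '[[0,0,0,0.002,0,0,0],[0,0,0,0.001,0,0,0],[0,0,0,0,0,0,0]]'
python3 - <<'E'
from h import *
go(.476,.2777,.0715,-4.2)
i,d=ctrl.get_image("top");P=cloud(d);q=P[225:310,240:320].reshape(-1,3)
print(np.histogram(q[:,2],bins=np.arange(.03,.1,.004)))
E
```

```text
time: 16.68
position: [0.4763, 0.2772, 0.0796]
tool_rot: [2.302, 2.138, 0.003]
ft_force: [-0.3, -0.1, 6.7]
grip_width: 0.129
grip_force: 35.0
time: 17.05
position: [0.4771, 0.2777, 0.0795]
tool_rot: [-2.301, -2.138, -0.006]
ft_force: [-4.9, -2.1, 23.1]
grip_width: 0.127
grip_force: 35.0
t 17.05 pos [0.4771 0.2777 0.0795] closing yaw -4.2 q7 -0.53 turn_z -0.0 tilt xy [ 0.13 -0.2 ] shift now [-0.0001 -0.0012  0.008 ] after turn [-0.0001 -0.0012  0.008 ] F [-4.9 -2.1 23.1] w 11.0mm gf 35.0
(array([  0,   2,   3,  42,  45,   5,   3,  48, 174,  77,   2,   0,   0,
         0,   0,   0,   0]), array([0.03 , 0.034, 0.038, 0.042, 0.046, 0.05 , 0.054, 0.058, 0.062,
       0.066, 0.07 , 0.074, 0.078, 0.082, 0.086, 0.09 , 0.094, 0.098]))
```

```bash
python3 -m handwheel '[[0,0,0,-0.002,0,0,0],[0.04,0,0,0,0,0,0],[0.04,0,0,0,0,0,0],[0.04,0,0,0,0,0,0],[0.04,0,0,-0.02,0,0,0],[0.04,0,0,-0.05,0,0,0],[0.04,0,0,-0.06,0,0,0],[0.04,-0.06,0,0,0,0,0],[0.04,-0.06,0,0,0,0,0],[0.04,0,0,0,0,0,0],[0.04,0,0,0,0,0,0]]'
python3 - <<'E'
from h import *
go(.644,.040,.21,-42)
i,d=ctrl.get_image("top");cv2.imwrite("pics/top3.png",i);P=cloud(d);crop("pics/c4.png","pics/top3.png",234,150,266,150,3)
def rect(u0,u1,v0,v1,lo,hi):
    q=P[v0:v1,u0:u1].reshape(-1,3);r=q[(q[:,2]>lo)&(q[:,2]<hi)]
    print(len(r),[np.round(x,4) for x in cv2.minAreaRect(r[:,:2].astype(np.float32))],"medz",np.median(r[:,2]).round(4))
rect(240,320,225,310,.056,.08); rect(240,320,225,310,.081,.1)
rect(425,500,225,295,.05,.064)
E
```

```text
time: 18.48
position: [0.4664, 0.1576, 0.2075]
tool_rot: [-2.301, -2.138, -0.001]
ft_force: [-0.2, 0.1, -0.0]
grip_width: 0.46
grip_force: 0.0
t 18.48 pos [0.4664 0.1576 0.2075] closing yaw -4.2 q7 -0.46 turn_z 37.8 tilt xy [-0.01 -0.05] shift now [-0.1042  0.1858 -0.0027] after turn [ 0.0315  0.2107 -0.0027] F [-0.2  0.1 -0. ] w 40.0mm gf 0.0
1986 [array([0.4756, 0.2775]), array([0.1094, 0.1089]), np.float64(86.156)] medz 0.0657
127 [array([0.4765, 0.2747]), array([0.0511, 0.0117]), np.float64(86.2008)] medz 0.0887
375 [array([ 0.4973, -0.1315]), array([0.1145, 0.1056]), np.float64(53.8497)] medz 0.0579
```

View pics/c4.png

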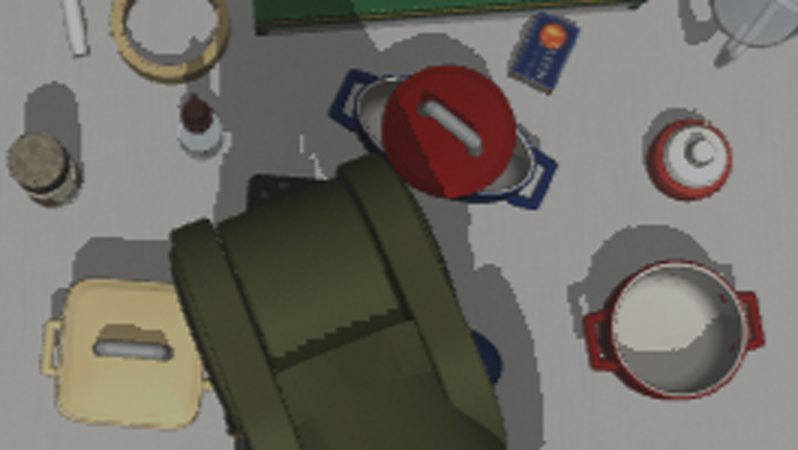

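The square lid is down on its pot (flange ~66 mm, bar ~89 mm high). The round pot is now open, rim centre at crop ~(678,330).

Run:
```python
from h import *
from scipy.optimize import least_squares
print(at("top",234+678/3,150+330/3,.058).round(4))
i,d=ctrl.get_image("top");P=cloud(d);q=P[225:295,430:492].reshape(-1,3);r=q[(q[:,2]>.054)&(q[:,2]<.063)][:,:2]
f=least_squares(lambda p:np.hypot(*(r-p).T)-.050,[.498,-.131],loss="soft_l1",f_scale=.003);print(f.x.round(4),len(r))
go(.644,.040,.21,-41)
```

```text
[ 0.4956 -0.1342  0.058 ]
[ 0.4971 -0.1329] 329
t 18.57 pos [0.4663 0.1584 0.2073] closing yaw -4.1 q7 -0.46 turn_z 36.9 tilt xy [-0.02  0.02] shift now [-0.1055  0.1857 -0.0028] after turn [ 0.0272  0.2119 -0.0028] F [0.5 0.2 0.1] w 40.1mm gf 0.0
```

```bash
python3 -m handwheel '[[0.06,0,0,0,0,0,9.2],[0.06,0,0,0,0,0,9.2],[0.06,0,0,0,0,0,9.2],[0.06,0,0,0,0,0,9.2],[0.06,0.006,0.04,0,0,0,0],[0.06,0.006,0.042,0,0,0,0],[0.06,0.006,0.042,0,0,0,0],[0.06,0.006,0.042,0,0,0,0],[0.06,0.006,0.042,0,0,0,0],[0.06,0,0,0,0,0,0],[0.06,0,0,0,0,0,0]]' 50
python3 - <<'E'
from h import *
go(.644,.040,.0815,-41)
E
```

```text
time: 19.95
position: [0.6428, 0.0448, 0.2065]
tool_rot: [-2.857, -1.305, 0.003]
ft_force: [-0.3, 0.2, -0.5]
grip_width: 0.69
grip_force: 0.0
t 19.95 pos [0.6428 0.0448 0.2065] closing yaw -40.9 q7 -0.63 turn_z 0.1 tilt xy [-0.08  0.08] shift now [-0.0027  0.0043  0.125 ] after turn [-0.0027  0.0043  0.125 ] F [-0.3  0.2 -0.5] w 60.0mm gf 0.0
```

```bash
python3 -m handwheel '[[0.06,-0.003,0.004,0.035,0,0,0],[0.06,0,0,0.035,0,0,0],[0.06,0,0,0.03,0,0,0],[0.06,0,0,0.015,0,0,0],[0.06,0,0,0.01,0,0,0],[0.06,0,0,0,0,0,0],[0.06,0,0,0,0,0,0],[0.06,0,0,0,0,0,0]]'
python3 - <<'E'
from h import *
go(.644,.040,.0815,-41)
i,d=ctrl.get_image("wrist");cv2.imwrite("pics/w4.png",i)
E
```

```text
time: 20.95
position: [0.6449, 0.0382, 0.0836]
tool_rot: [2.859, 1.302, 0.003]
ft_force: [-0.8, 0.2, -0.0]
grip_width: 0.692
grip_force: 0.0
t 20.95 pos [0.6449 0.0382 0.0836] closing yaw -41.0 q7 -0.57 turn_z -0.0 tilt xy [ 0.06 -0.08] shift now [ 0.0007 -0.0019  0.0021] after turn [ 0.0007 -0.0019  0.0021] F [-0.8  0.2 -0. ] w 60.2mm gf 0.0
```

View pics/w4.png

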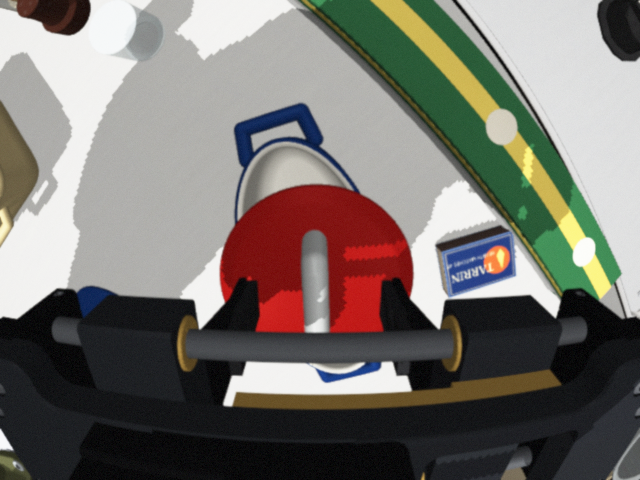

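Bar at (315,235-330), centred and parallel. I grip it a little lower this time and lift.

```bash
python3 -m handwheel '[[0.06,0,-0.002,0.004,0,0,0],[0.06,0,0,0,0,0,0],[0,0,0,0,0,0,0],[0,0,0,0,0,0,0],[0,0,0,0,0,0,0],[0,0,0,0,0,0,0],[0,0,0,0,0,0,0]]' 50
python3 -m handwheel '[[0,0,0,-0.015,0,0,0],[0,0,0,-0.03,0,0,0],[0,0,0,-0.04,0,0,0],[0,0,0,-0.02,0,0,0],[0,0,0,0,0,0,0],[0,0,0,0,0,0,0]]' 50
python3 - <<'E'
from h import *
go(.497,-.1325,.185,0)
go(.497,-.1325,.185,-41)
i,d=ctrl.get_image("top");cv2.imwrite("pics/top4.png",i);np.save("pics/top4.npy",d)
E
```

```text
time: 21.88
position: [0.6428, 0.0396, 0.0786]
tool_rot: [-2.859, -1.303, -0.0]
ft_force: [-0.3, -0.2, 0.7]
grip_width: 0.204
grip_force: 0.0
time: 22.62
position: [0.6418, 0.0398, 0.182]
tool_rot: [-2.858, -1.302, 0.004]
ft_force: [0.4, 0.0, -1.2]
grip_width: 0.117
grip_force: 50.0
t 22.62 pos [0.6418 0.0398 0.182 ] closing yaw -41.0 q7 -0.62 turn_z -41.0 tilt xy [-0.1   0.09] shift now [-0.225   0.0038 -0.0026] after turn [-0.1723 -0.1448 -0.0026] F [ 0.4  0.  -1.2] w 10.2mm gf 50.0
t 22.62 pos [0.6418 0.0398 0.182 ] closing yaw -41.0 q7 -0.62 turn_z -0.0 tilt xy [-0.1   0.09] shift now [-0.225   0.0038 -0.0026] after turn [-0.225   0.0038 -0.0026] F [ 0.4  0.  -1.2] w 10.2mm gf 50.0
```

The fingers were still closing when I began the lift, so I check how the lid is held.

Run:
```python
from h import *
go(.497,-.1325,.185,-41)
i,d=ctrl.get_image("side");cv2.imwrite("pics/side5.png",i);crop("pics/c5.png","pics/side5.png",300,170,160,130,5)
```

```text
t 22.68 pos [0.6416 0.0397 0.1817] closing yaw -41.0 q7 -0.62 turn_z -0.0 tilt xy [-0.12  0.13] shift now [-0.2249  0.0039 -0.0028] after turn [-0.2249  0.0038 -0.0028] F [ 0.7 -0.4 -2.6] w 10.6mm gf 50.0
```

View pics/c5.png

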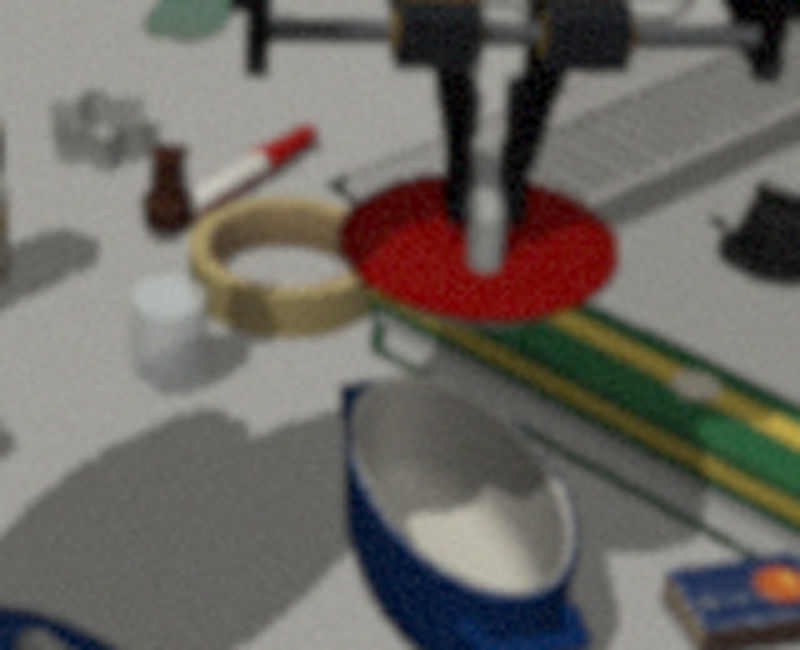

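Lid is level and firmly in the fingers. I carry it to the round pot.

```bash
python3 -m handwheel '[[0,-0.025,0.004,0,0,0,0],[0,-0.04,0,0,0,0,0],[0,-0.045,0,0,0,0,0],[0,-0.045,0,0,0,0,0],[0,-0.04,0,0,0,0,0],[0,-0.03,0,0,0,0,0],[0,0,0,0,0,0,0],[0,0,0,0,0,0,0],[0,0,0,0,0,0,0]]'
python3 - <<'E'
from h import *
go(.497,-.1325,.095,-41)
E
```

```text
time: 23.85
position: [0.4986, -0.1317, 0.1832]
tool_rot: [2.858, 1.305, -0.001]
ft_force: [-0.4, 0.5, -2.8]
grip_width: 0.123
grip_force: 50.0
t 23.85 pos [ 0.4986 -0.1317  0.1832] closing yaw -40.9 q7 -0.46 turn_z 0.1 tilt xy [-0.01  0.04] shift now [-0.0016 -0.0007  0.0882] after turn [-0.0016 -0.0007  0.0882] F [-0.4  0.5 -2.8] w 10.7mm gf 50.0
```

```bash
python3 -m handwheel '[[0,-0.0015,-0.001,0.03,0,0,0],[0,0,0,0.03,0,0,0],[0,0,0,0.026,0,0,0],[0,0,0,0,0,0,0],[0,0,0,0,0,0,0]]'
python3 -m handwheel '[[0,0,0,0.005,0,0,0],[0,0,0,0.005,0,0,0],[0,0,0,0.003,0,0,0],[0,0,0,0,0,0,0],[0,0,0,0,0,0,0]]'
```

```text
time: 24.48
position: [0.4973, -0.1332, 0.0984]
tool_rot: [2.858, 1.303, 0.001]
ft_force: [0.6, 1.5, -1.8]
grip_width: 0.121
grip_force: 50.0
time: 25.1
position: [0.4965, -0.1334, 0.0846]
tool_rot: [2.859, 1.302, 0.0]
ft_force: [-0.2, 1.1, -2.3]
grip_width: 0.121
grip_force: 50.0
```

```bash
python3 -m handwheel '[[0,0,0,0.003,0,0,0],[0,0,0,0.003,0,0,0],[0,0,0,0,0,0,0],[0,0,0,0,0,0,0]]'
python3 -m handwheel '[[0,0,0,0.002,0,0,0],[0,0,0,0.001,0,0,0],[0,0,0,0,0,0,0],[0,0,0,0,0,0,0]]'
```

```text
time: 25.6
position: [0.4964, -0.1333, 0.0785]
tool_rot: [-2.859, -1.303, -0.0]
ft_force: [0.3, 0.8, -2.5]
grip_width: 0.12
grip_force: 50.0
time: 26.1
position: [0.4968, -0.1333, 0.0761]
tool_rot: [2.859, 1.303, 0.001]
ft_force: [-1.4, 0.6, 5.0]
grip_width: 0.119
grip_force: 50.0
```

```bash
python3 -m handwheel '[[0,0,0,0.001,0,0,0],[0,0,0,0,0,0,0]]'
python3 - <<'E'
from h import *
go(.497,-.1325,.0761,-41)
i,d=ctrl.get_image("top");P=cloud(d)
q=P[220:300,420:505].reshape(-1,3)
print(np.histogram(q[:,2],bins=np.arange(.04,.1,.003)))
E
```

```text
time: 26.35
position: [0.4974, -0.1335, 0.0761]
tool_rot: [2.859, 1.302, 0.003]
ft_force: [-2.2, 1.3, 12.5]
grip_width: 0.12
grip_force: 50.0
t 26.35 pos [ 0.4974 -0.1335  0.0761] closing yaw -41.0 q7 -0.34 turn_z -0.0 tilt xy [ 0.06 -0.09] shift now [ 0.0005 -0.001  -0.    ] after turn [ 0.0005 -0.001  -0.    ] F [-2.2  1.3 12.5] w 10.5mm gf 50.0
(array([ 20,  51,  57,  10,   1,   5,  28, 122, 215,  97,  12,   4,   3,
         0,   3,   3,   0,   0,   0]), array([0.04 , 0.043, 0.046, 0.049, 0.052, 0.055, 0.058, 0.061, 0.064,
       0.067, 0.07 , 0.073, 0.076, 0.079, 0.082, 0.085, 0.088, 0.091,
       0.094, 0.097]))
```

Flange top at ~66 mm: seated. Release and go back to the oval lid.

```bash
python3 -m handwheel '[[0,0,0,-0.001,0,0,0],[0.05,0,0,0,0,0,0],[0.05,0,0,0,0,0,0],[0.05,0,0,0,0,0,0],[0.05,0,0,0,0,0,0],[0.05,0,0,-0.02,0,0,0],[0.05,0,0,-0.05,0,0,0],[0.05,0,0,-0.06,0,0,0],[0.05,0,0,0,0,0,0]]'
python3 - <<'E'
from h import *
i,d=ctrl.get_image("top");cv2.imwrite("pics/top5.png",i);P=cloud(d)
def rect(u0,u1,v0,v1,lo,hi):
    q=P[v0:v1,u0:u1].reshape(-1,3);r=q[(q[:,2]>lo)&(q[:,2]<hi)]
    R=cv2.minAreaRect(r[:,:2].astype(np.float32));print(len(r),[np.round(x,4) for x in R],"medz",np.median(r[:,2]).round(4));return r
rect(320,420,230,300,.03,.05);rect(320,420,230,300,.012,.025)
# oval pot: model fit to rim pixels (stadium/ellipse midline 73.5 x 143.5)
r=rect(345,420,165,222,.050,.063)[:,:2]
from scipy.optimize import least_squares
def f(p):
    c,s=np.cos(p[2]),np.sin(p[2]);X=(r-p[:2])@np.array([[c,-s],[s,c]])
    return (np.hypot(X[:,0]/.0368,X[:,1]/.0718)-1)*.05
for y0 in (-30,30,0):
    k=least_squares(f,[.645,.038,np.radians(y0)],loss="soft_l1",f_scale=.002);print(k.x[:2].round(4),np.degrees(k.x[2]).round(1),k.cost)
crop("pics/c6.png","pics/top5.png",320,150,190,150,4)
go(.4705,.0655,.21,.5)
E
```

```text
time: 27.52
position: [0.4994, -0.1341, 0.21]
tool_rot: [2.856, 1.301, 0.013]
ft_force: [0.7, 0.0, 1.0]
grip_width: 0.573
grip_force: 0.0
117 [array([0.47  , 0.0663]), array([0.0096, 0.0554]), np.float64(0.4619)] medz 0.041
1441 [array([0.4703, 0.0658]), array([0.0726, 0.1433]), np.float64(0.3867)] medz 0.0178
396 [array([0.6423, 0.0366]), array([0.1591, 0.0784]), np.float64(64.0455)] medz 0.0573
[0.6442 0.0412] -24.6 0.0005189817839491301
[0.6442 0.0412] -24.6 0.00051898178394913
[0.6442 0.0412] -24.6 0.0005189817839493537
t 27.57 pos [ 0.4977 -0.1335  0.2074] closing yaw -41.0 q7 -0.47 turn_z -41.5 tilt xy [ 0.16 -0.21] shift now [ 0.1323 -0.1511 -0.0026] after turn [ 0.1992 -0.0255 -0.0026] F [ 0.1  0.1 -0.4] w 49.8mm gf 0.0
```

View pics/c6.png

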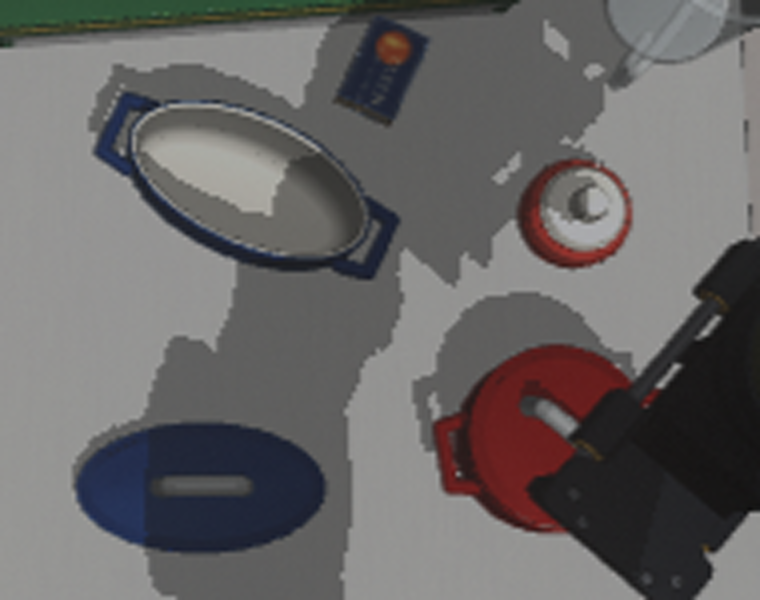

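The oval pot's rim runs from (131,140) to (371,235) in the crop, with handles at (112,132) and (382,242). The oval lid lies at (75-325,487) and the round lid sits in the red pot.

```bash
python3 - <<'E'
from h import *
for k,z in ((((112,132),(382,242)),.045),(((131,140),(371,235)),.058)):
    a,b=[at("top",320+x/4,150+y/4,z) for x,y in k];D=a-b;print(((a+b)/2).round(4),np.degrees(np.arctan2(-D[0],D[1])).round(1),np.linalg.norm(D).round(3))
E
python3 -m handwheel '[[0.06,0,0,0,0,0,-10.4],[0.06,0,0,0,0,0,-10.4],[0.06,0,0,0,0,0,-10.4],[0.06,0,0,0,0,0,-10.3],[0.06,0.034,-0.0045,0,0,0,0],[0.06,0.034,-0.0045,0,0,0,0],[0.06,0.034,-0.0045,0,0,0,0],[0.06,0.034,-0.0045,0,0,0,0],[0.06,0.034,-0.004,0,0,0,0],[0.06,0.029,-0.0035,0,0,0,0],[0.06,0,0,0,0,0,0],[0.06,0,0,0,0,0,0]]'
python3 - <<'E'
from h import *
go(.4702,.066,.024,.5)
E
```

```text
[0.6426 0.0398 0.045 ] -22.2 0.169
[0.6394 0.039  0.058 ] -21.6 0.148
time: 29.08
position: [0.4687, 0.0644, 0.2044]
tool_rot: [-2.213, -2.23, 0.003]
ft_force: [-0.5, -0.2, 0.1]
grip_width: 0.693
grip_force: 0.0
t 29.07 pos [0.4687 0.0644 0.2044] closing yaw 0.4 q7 -0.22 turn_z -0.1 tilt xy [-0.1   0.08] shift now [0.0019 0.0019 0.1804] after turn [0.0018 0.0019 0.1804] F [-0.5 -0.2  0.1] w 60.3mm gf 0.0
```

```bash
python3 -m handwheel '[[0.06,0.001,0.001,0.04,0,0,0],[0.06,0,0,0.05,0,0,0],[0.06,0,0,0.045,0,0,0],[0.06,0,0,0.025,0,0,0],[0.06,0,0,0.017,0,0,0],[0.06,0,0,0,0,0,0],[0.06,0,0,0,0,0,0],[0.06,0,0,0,0,0,0]]'
python3 -m handwheel '[[0,0,0,0,0,0,0],[0,0,0,0,0,0,0],[0,0,0,0,0,0,0],[0,0,0,0,0,0,0],[0,0,0,0,0,0,0],[0,0,0,0,0,0,0],[0,0,0,0,0,0,0],[0,0,0,0,0,0,0]]' 50
```

```text
time: 30.08
position: [0.4712, 0.0667, 0.0297]
tool_rot: [2.211, 2.23, 0.004]
ft_force: [-0.2, 0.6, 0.6]
grip_width: 0.689
grip_force: 0.0
time: 31.08
position: [0.4703, 0.0665, 0.0285]
tool_rot: [2.212, 2.231, 0.0]
ft_force: [0.9, -0.3, -0.8]
grip_width: 0.121
grip_force: 50.0
```

```bash
python3 -m handwheel '[[0,0,0,-0.01,0,0,0],[0,0,0,-0.03,0,0,0],[0,0,0,-0.045,0,0,0],[0,0,0,-0.045,0,0,0],[0,0,0,-0.025,0,0,0],[0,0,0,0,0,0,8],[0,0,0,0,0,0,8],[0,0,0,0,0,0,8],[0,0,0,0,0,0,0],[0,0,0,0,0,0,0]]'
python3 - <<'E'
from h import *
go(.6437,.0405,.178,-23.5)
E
```

```text
time: 32.33
position: [0.47, 0.0663, 0.1836]
tool_rot: [-2.625, -1.725, 0.0]
ft_force: [-0.2, -0.1, -2.5]
grip_width: 0.121
grip_force: 50.0
t 32.33 pos [0.47   0.0663 0.1836] closing yaw -23.4 q7 -0.63 turn_z 0.1 tilt xy [-0.01 -0.  ] shift now [0.0453 0.1697 0.0056] after turn [0.0456 0.1696 0.0056] F [-0.2 -0.1 -2.5] w 10.5mm gf 50.0
```

```bash
python3 -m handwheel '[[0,0.007,0.025,0,0,0,0],[0,0.01,0.038,0,0,0,0],[0,0.01,0.04,0,0,0,0],[0,0.01,0.04,0,0,0,0],[0,0.008,0.027,0,0,0,0],[0,0,0,0,0,0,0],[0,0,0,0,0,0,0],[0,0,0,0,0,0,0]]'
python3 - <<'E'
from h import *
go(.6437,.0405,.095,-23.5)
i,d=ctrl.get_image("wrist");cv2.imwrite("pics/w6.png",i)
E
```

```text
time: 33.33
position: [0.6433, 0.0403, 0.1837]
tool_rot: [-2.626, -1.723, -0.0]
ft_force: [-0.2, 0.3, -3.6]
grip_width: 0.118
grip_force: 50.0
t 33.33 pos [0.6433 0.0403 0.1837] closing yaw -23.5 q7 -0.32 turn_z 0.0 tilt xy [-0.04 -0.04] shift now [0.0003 0.0004 0.0887] after turn [0.0003 0.0004 0.0887] F [-0.2  0.3 -3.6] w 10.3mm gf 50.0
```

View pics/w6.png

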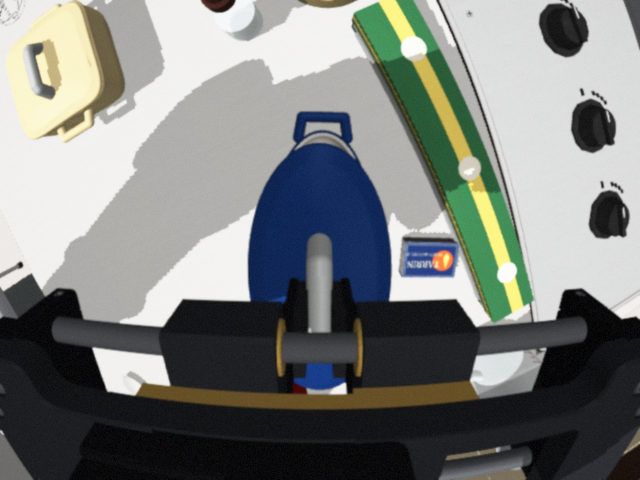

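The lid is in line with the oval pot's handle (323,122) and rim. Down it goes.

```bash
python3 -m handwheel '[[0,0,0,0.03,0,0,0],[0,0,0,0.035,0,0,0],[0,0,0,0.021,0,0,0],[0,0,0,0,0,0,0],[0,0,0,0.004,0,0,0],[0,0,0,0.004,0,0,0],[0,0,0,0.003,0,0,0],[0,0,0,0,0,0,0],[0,0,0,0,0,0,0]]'
python3 -m handwheel '[[0,0,0,0.003,0,0,0],[0,0,0,0.002,0,0,0],[0,0,0,0,0,0,0],[0,0,0,0,0,0,0]]'
python3 -m handwheel '[[0,0,0,0.002,0,0,0],[0,0,0,0,0,0,0],[0,0,0,0,0,0,0]]'
```

```text
time: 34.5
position: [0.6442, 0.04, 0.0868]
tool_rot: [2.627, 1.722, 0.001]
ft_force: [0.7, -0.1, -2.1]
grip_width: 0.119
grip_force: 50.0
time: 35.0
position: [0.644, 0.0399, 0.0815]
tool_rot: [-2.627, -1.722, -0.0]
ft_force: [0.1, 0.4, -1.9]
grip_width: 0.118
grip_force: 50.0
time: 35.38
position: [0.644, 0.0399, 0.0796]
tool_rot: [-2.627, -1.722, -0.0]
ft_force: [-0.0, -0.3, -2.3]
grip_width: 0.121
grip_force: 50.0
```

```bash
python3 -m handwheel '[[0,0,0,0.002,0,0,0],[0,0,0,0.001,0,0,0],[0,0,0,0,0,0,0],[0,0,0,0,0,0,0]]'
python3 -m handwheel '[[0,0,0,0.001,0,0,0],[0,0,0,0,0,0,0],[0,0,0,0,0,0,0]]'
python3 - <<'E'
from h import *
i,d=ctrl.get_image("top");P=cloud(d)
q=P[160:225,340:425].reshape(-1,3)
print(np.histogram(q[:,2],bins=np.arange(.04,.1,.003)))
E
```

```text
time: 35.88
position: [0.6441, 0.0399, 0.0767]
tool_rot: [2.627, 1.722, 0.0]
ft_force: [0.6, -0.3, -0.9]
grip_width: 0.118
grip_force: 50.0
time: 36.25
position: [0.6446, 0.0399, 0.0766]
tool_rot: [2.627, 1.722, 0.002]
ft_force: [-1.9, -0.3, 5.5]
grip_width: 0.12
grip_force: 50.0
(array([ 21,  58,  34,  12,   8,  26,  44,  98, 131,  61,   3,   0,   0,
         0,   0,   0,   0,   0,   0]), array([0.04 , 0.043, 0.046, 0.049, 0.052, 0.055, 0.058, 0.061, 0.064,
       0.067, 0.07 , 0.073, 0.076, 0.079, 0.082, 0.085, 0.088, 0.091,
       0.094, 0.097]))
```

Seated, at exactly the expected height. I release, retract clear and check all three.

```bash
python3 -m handwheel '[[0.05,0,0,0,0,0,0],[0.05,0,0,0,0,0,0],[0.05,0,0,0,0,0,0],[0.05,0,0,0,0,0,0],[0.05,0,0,-0.02,0,0,0],[0.05,0,0,-0.05,0,0,0],[0.05,0,0,-0.06,0,0,0],[0.05,0.03,-0.05,0,0,0,0],[0.05,0.03,-0.05,0,0,0,0],[0.05,0.03,-0.03,0,0,0,0],[0.05,0,0,0,0,0,0],[0.05,0,0,0,0,0,0]]'
python3 - <<'E'
from h import *
i,d=ctrl.get_image("top");cv2.imwrite("pics/top7.png",i);P=cloud(d)
for n,u0,u1,v0,v1 in (("oval",335,425,160,225),("round",425,500,220,300),("square",240,320,225,310)):
  for lo,hi in ((.06,.08),(.082,.105)):
    q=P[v0:v1,u0:u1].reshape(-1,3);r=q[(q[:,2]>lo)&(q[:,2]<hi)]
    A=np.c_[r[:,:2]-r[:,:2].mean(0),np.ones(len(r))];k=np.linalg.lstsq(A,r[:,2],rcond=None)[0]
    print(n,len(r),[np.round(x,4) for x in cv2.minAreaRect(r[:,:2].astype(np.float32))],"z,slope",np.median(r[:,2]).round(4),k[:2].round(3))
crop("pics/c7.png","pics/top7.png",234,150,266,150,3)
go(0.5,0,.2,0)
E
```

```text
time: 37.8
position: [0.5613, 0.1736, 0.2068]
tool_rot: [2.627, 1.721, 0.002]
ft_force: [1.1, -0.6, -0.9]
grip_width: 0.574
grip_force: 0.0
oval 1000 [array([0.6458, 0.0173]), array([0.0996, 0.085 ]), np.float64(10.7654)] z,slope 0.0657 [-0.005  0.012]
oval 119 [array([0.644 , 0.0391]), array([0.0512, 0.0122]), np.float64(66.4527)] z,slope 0.0888 [ 0.122 -0.067]
round 1492 [array([ 0.4984, -0.1323]), array([0.1026, 0.1011]), np.float64(18.3727)] z,slope 0.066 [ 0.005 -0.001]
round 127 [array([ 0.4986, -0.1315]), array([0.0526, 0.0116]), np.float64(49.2499)] z,slope 0.0896 [ 0.072 -0.087]
square 1813 [array([0.4763, 0.2771]), array([0.1092, 0.1071]), np.float64(86.7373)] z,slope 0.0659 [ 0.01  -0.012]
square 124 [array([0.4767, 0.2754]), array([0.0488, 0.0119]), np.float64(85.7825)] z,slope 0.0883 [0.067 0.013]
t 37.85 pos [0.5616 0.1727 0.2066] closing yaw -23.6 q7 -0.64 turn_z -23.6 tilt xy [ 0.08 -0.02] shift now [-0.1829  0.0128  0.0065] after turn [-0.1727 -0.0616  0.0065] F [-0.2 -1.  -0.5] w 49.8mm gf 0.0
```

View pics/c7.png

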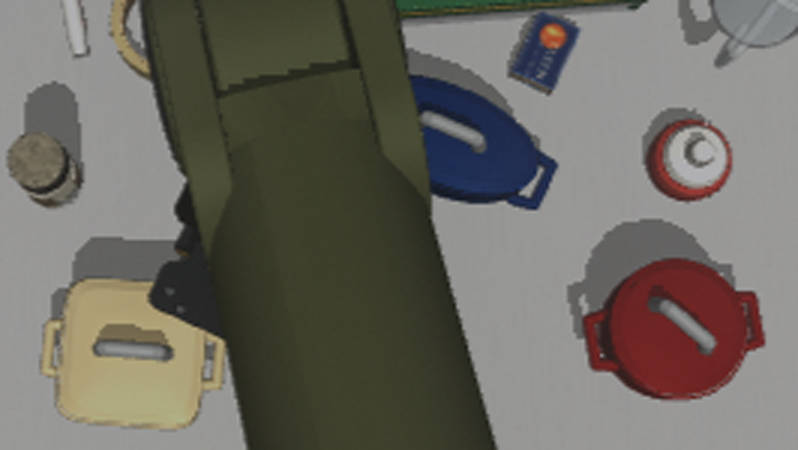

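All three lids sit level in their own pots at the closed height, and the arm is clear.

```bash
python3 -c "
from bench import ctrl
print(ctrl.close_job())"
```

```text
the job is handed in; nothing more can be done
None
```

The job is handed in: each lid is closed on its own pot, with flange tops measured at about 66 mm and level, the arm clear of everything, and about 38 s of the 109 s used; the hand-in returned no verdict.

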